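# Set and lock the grinder's pointer

## Robot

A 6-joint arm with a two-finger parallel gripper is mounted at the origin on the work surface. World frame = base frame: x ahead of the robot, y to its left, z up, the work surface at z = 0. Lengths are in mm, angles in rad, forces in N, time in s.
With the tool pointing down it reaches from about 350 to 875 mm from the base axis. Payload 4.2 kg.
Tool frame: the origin (TCP) lies at the very end of the fingers, on their centre line; the grasp point (between the pads) lies 19 mm behind it; z points along the fingers, y is the line along which they close (so a half turn about z gives the same grasp; the last joint's range is limited). The gripper opens to 85 mm and grips with 20 to 120 N. Pads are 22 mm wide; open, the fingers measure 114 mm over their backs; the gripper's body (76 mm by 85 mm) begins 54 mm behind the grasp point. The pads swing forward as they close: fully open they stand 13 mm farther back than shut.
Start: joints at [1.443, 0.385, 0.008, 0, -1.194, -0.259], TCP at [235.734, 578.817, 231.312] pointing down, gripper open.
Joint ranges: [-3.14, 3.14], [-1.21, 2.06], [-1.07, 1.41], [-3.16, 2.05], [-2.99, -0.16], [-3.1, 3.1]. Speed limits (rad/s): [2.79, 2.79, 3.14, 3.14, 3.14, 3.14].

## Interface

Orientations are given as a unit quaternion [x, y, z, w].
In Python, from bench import read_state, get_image, get_calibration, job_done gives the robot as it stands.
- The arm moves only by the shell command python3 -m creep 'ROWS'. ROWS is a JSON object of lists of equal length, an entry for each row: "translation": the shift along the world's x, y, z in cm, a list of three; "delta_rot": the turn, a rotation vector about the world's x, y, z in degrees, a list of three; "hand": the finger opening in cm, from 0 to 8.54. A call has 1 to 8 rows; each row is the pose to reach, as a shift and turn from the pose commanded when the call began; what a row does not reach only later rows make up. A row lasts 1/8 s, in which the tool goes at most 62.5 mm and 10.7 degrees, less where a joint would pass 70% of its speed; a pose out of reach is approached as far as the arm can. A call with a gripper value outside its range is refused whole. The fingers move at their own pace and stop on an object; the grip force is fixed at half the most. Time passes only in rows, so rows that repeat a pose let the fingers close. It gives the time, the measured TCP pose, the force, the opening and the grip force at its end, in the units of the state.
- read_state(): the state, without advancing time (a new reading comes with each control period).
- get_image(name): name is "scene" or "top" or "wrist"; returns (picture, depth): 480x640x3 uint8, red, green, blue; 480x640 float32, mm along the optical axis (not along the pixel's ray), 0 where there is no reading.
- get_calibration(name): a dict with "intrinsics" (3x3 intrinsics, pixels), "xyz" and "attitude" of the camera in the world. Camera axes: x right, y down, z forward; pixel columns grow to the right and rows downward; lengths in mm; the calibration is good to about 2 mm. A picture is of the moment at which its call begins: read the wrist's pose just before it. get_calibration takes no time and is no camera call; for the wrist camera it gives the pose at the moment of the call.
- job_done(): hands the job in; it is judged then, once.
The state is a dict: "clock": time; "joints": joint angles; "joint_vel": joint speeds; "joint_efforts": joint torques, N m; "position": TCP position; "ee_rot": TCP orientation; "contact_force": force on the tool from outside, world axes, zero at the start; "wrist_torque": the same for the moment, N m; "gripper_width": finger opening in mm; "grasp_force": force on a finger pad.
Only numpy, scipy, OpenCV 4.12 (cv2) and the standard library are available. Lean on these libraries where they do the work, as an engineer would, in place of code of your own. Each camera call takes 0.05 s, during which the arm holds its last target. There are 200 camera calls.

## Task

Set the coffee grinder: with a fingertip, gently push the long pointer arm of the collar on its top round until it points straight at the tall round peg (not the low square block). Then push the locking lever at the back of the top clockwise, seen from above, until it comes to rest against its stop, and leave both like that. Only push: grip and lift nothing, and leave the cups and other things around where they stand.

Things in the scene. Friction and masses are not known exactly. Their poses are not given: they have to be found in the camera images.
- grinder: White coffee grinder without its hopper, bolted to the counter. Its flat dark steel top plate is 200 mm (x) by 224 mm (y) and its upper face is 200 mm above the counter. Origin: at counter height under the collar's vertical axis, which is the centre of the plate. x points to the back of the grinder (away from its fork, spout and dark panel), y to its left, z up.
- collar: Turning collar at the centre of the top plate: a black disc of radius 36 mm and 22 mm high, with two black stubs (reaching 52 mm from the axis, 18 mm high) at the back and one long steel pointer arm. Origin on the collar's axis at plate height; its -x axis runs along the pointer arm. The arm is 10 mm wide, reaches from the disc to 84 mm from the axis, and stands 6 to 28 mm above the plate.
- pointer_tip (a point): End of the pointer arm, 84 mm from the collar's axis and 17 mm above the plate; same axes as the collar.
- collar_angle (a joint): Angle of the collar, rad: 0 when the pointer arm points to the front (-x of the grinder), growing counter-clockwise seen from above, free from -1.8 to 1.8. Pushing the arm 56 mm from the axis takes about 2 N; it stays where it is left. Fingers must not press or squeeze the collar with more than 18 N.
- tall_peg: The target: upright steel peg, round, 16 mm in diameter and 28 mm high, fixed on the top plate near its left or right edge (the sides change), 98 mm to that side of the collar's axis and 5 to 75 mm to the front of it. Origin: centre of its foot on the plate.
- low_block: The other mark, not wanted: steel square block, 20 x 20 x 8 mm, fixed on the top plate near the other side edge. Origin: centre of its foot on the plate.
- lock_lever: Locking lever at the back left of the top plate. Origin on its vertical pivot (78 mm to the back and 72 mm to the left of the collar's axis) at plate height; its x axis runs along the arm. The steel arm is 10 mm wide, 71 mm long and stands 6 to 28 mm above the plate; at 75 mm a black round end, 18 mm in diameter, 5 to 31 mm above the plate. The hub is 22 mm in diameter and 35 mm high.
- lever_pivot (a point): Point on the lever's pivot axis, 17 mm above the plate.
- lever_tip (a point): Centre of the lever's round end, 75 mm from the pivot, 17 mm above the plate. Pushing the arm 55 mm from the pivot takes about 2 N; it stays where it is left. Fingers must not press or squeeze the lever with more than 35 N.
- lever_angle (a joint): Angle of the lever, rad: 0 when the arm points straight to the back of the grinder (+x), growing clockwise seen from above; 1.57 against the stop (a 12 mm rubber-sleeved pin, 26 mm high, giving 2 mm at 20 N, in front of the lever's home place), where the arm points to the grinder's right (-y).
- dosing_cup: Bystander: small steel cup, 40 mm across and 34 mm high, standing loose on the top plate's back right corner. Origin: centre of its underside.
- tamper: Bystander: dark steel tamper, 58 mm across and 90 mm high, standing on the counter to the grinder's left.
- espresso_cup: Bystander: white mug, 68 mm across and 60 mm high, on the counter to the grinder's right.
- milk_jug: Bystander: steel jug, 84 mm across and 100 mm high, on the counter to the grinder's left, farther back.
- bean_jar: Bystander: amber jar, 80 mm across and 130 mm high, on the counter to the grinder's right, nearer the robot.
- mouse: Bystander: black computer mouse, 60 mm across and 30 mm high, on the counter farther to the right.
- brush: Bystander: small brush lying on the counter far to the left.

How it is judged:
By the outcome, as a careful person would: the job done as asked, in the order asked, and still so for the second after the job is handed in, with the robot touching nothing.
It also fails if it takes over 45 s, if anything falls off the work surface, if the arm or the gripper's body presses on something with over 40 N, if the wrist force passes 120 N, or if a joint passes its speed limit or range.

## Working session

There is one attempt and no reset: what is moved stays moved. The work goes in short steps, Python scripts to look and compute and a shell command to move; the robot and the scene stay as the last step left them, time stands still between calls to the robot, and variables do not carry over. Pictures are saved under pics/ and viewed, at most 10 in all, crops included, and the job is handed in when it is done.

```bash
mkdir -p pics
cat > h.py <<'E'
import numpy as np,cv2
from bench import *
from scipy.spatial.transform import Rotation as R
def cal(n):
    c=get_calibration(n);a=np.array(c["attitude"]);
    M=a if a.shape==(3,3) else R.from_quat(a).as_matrix()
    return np.array(c["intrinsics"]),np.array(c["xyz"],float),M
def at_z(c,u,v,z):
    K,t,M=c;d=M@np.linalg.solve(K,[u,v,1.]);return t+d*(z-t[2])/d[2]
def proj(c,p):
    K,t,M=c;q=K@(M.T@(np.array(p)-t));return q[:2]/q[2]
E
python3 - <<'E'
from h import *
for n in ("top","scene"):
    im,d=get_image(n);cv2.imwrite(f"pics/{n}0.png",im[...,::-1]);np.save(f"{n}d.npy",d)
    print(n,get_calibration(n))
s=read_state();print(s["clock"],s["ee_rot"],s["contact_force"])
E
```

```text
top {'intrinsics': array([[448.71101828,   0.        , 315.61314055],
       [  0.        , 448.71101828, 236.97923108],
       [  0.        ,   0.        ,   1.        ]]), 'xyz': array([ 375.03289385,   42.85308387, 1063.07659047]), 'attitude': array([-0.70183308,  0.7079598 , -0.06744369,  0.04092171])}
scene {'intrinsics': array([[433.10126004,   0.        , 316.92892709],
       [  0.        , 433.10126004, 241.71540829],
       [  0.        ,   0.        ,   1.        ]]), 'xyz': array([977.30099042, 453.05294054, 809.11059387]), 'attitude': array([ 0.36279455,  0.85605333, -0.33586898, -0.15081389])}
0.1 [ 9.81344759e-01 -1.92253824e-01 -1.34877792e-04  9.55133632e-04] [ 0.31802889 -0.24599478 -0.06433064]
```

View pics/top0.png

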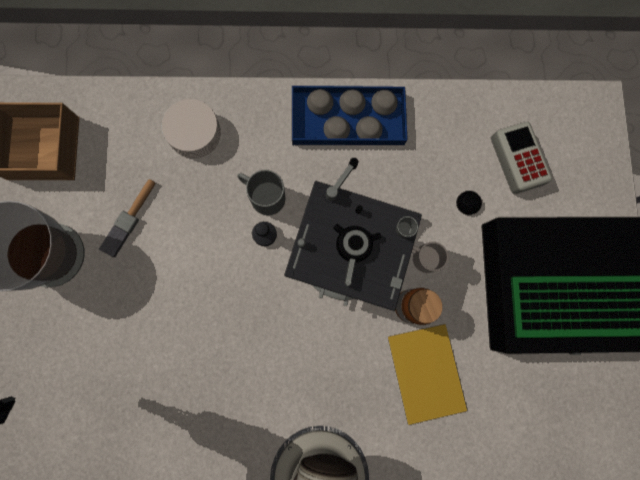

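The top view shows the grinder top at about (354,243), the lever at top left with its hub near (332,192), the pointer aiming down near (350,280), and the peg candidate at left (301,243). I'll enlarge this area.

Run:
```python
import cv2
a=cv2.imread("pics/top0.png")[145:315,270:450];cv2.imwrite("pics/c1.png",cv2.convertScaleAbs(cv2.resize(a,None,fx=3.5,fy=3.5,interpolation=cv2.INTER_CUBIC),alpha=1.5,beta=15))
a=cv2.imread("pics/scene0.png");cv2.imwrite("pics/c2.png",cv2.convertScaleAbs(a,alpha=1.4,beta=10))
```

```text
(no output)
```

View pics/c1.png

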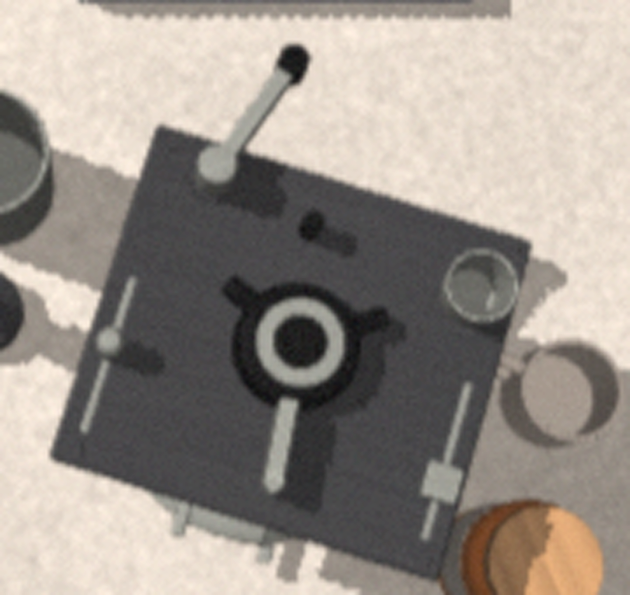

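View pics/c2.png

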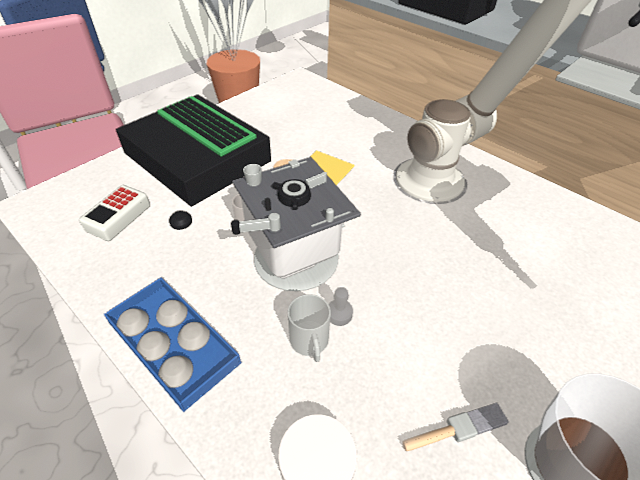

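The crop shows plate corners at (160,125), (530,243), (438,580) and (53,457), and the pointer tip at (273,487). The peg top is at left (108,340), with the low block at right (442,480). The lever hub is at (217,163), its tip at (293,62), the stop pin at (312,222) and the dosing cup at (480,287). Next I'll fit the pose.

Run:
```python
from h import *
c=cal("top");d=np.load("topd.npy")
P=lambda x,y,z:at_z(c,270+(x+.5)/3.5-.5,145+(y+.5)/3.5-.5,z)
def depthz(x,y):
    u,v=int(270+x/3.5),int(145+y/3.5);K,t,M=c
    return (t+M@(np.linalg.solve(K,[u,v,1.])*d[v,u]))[2]
print("plate z",depthz(180,420),depthz(380,520),depthz(130,220))
g=np.array([[100,112],[100,-112],[-100,-112],[-100,112]])
w=np.array([P(x,y,200)[:2] for x,y in[(160,125),(530,243),(438,580),(53,457)]])
hub=P(217,163,235)[:2];w2=np.vstack([w,hub]);g2=np.vstack([g,[78,72]])
gc,wc=g2.mean(0),w2.mean(0);U,S,V=np.linalg.svd((g2-gc).T@(w2-wc));Rm=(U@V).T
o=wc-Rm@gc;yaw=np.arctan2(Rm[1,0],Rm[0,0]);print("o",o,"yaw",np.degrees(yaw));print((w2-(g2@Rm.T+o)).round(1))
G=lambda p:Rm.T@(p[:2]-o)
for n,(x,y,z) in dict(peg=(108,340,228),block=(442,480,208),ptip=(273,489,228),disc=(300,341,222),hub=(217,163,235),ltip=(293,62,231),pin=(312,222,226),cup=(481,287,234)).items():
    p=P(x,y,z);print(n,p.round(1),G(p).round(1),depthz(x,y).round(1))
```

```text
plate z 200.78029586544392 202.17576471932682 197.96863225713594
o [493.97238878 -65.33224559] yaw -18.043673022811564
[[-1.5 -1.4]
 [-1.3  2.8]
 [ 1.4  0.6]
 [ 1.  -2.5]
 [ 0.4  0.5]]
peg [495.1  39.2 228. ] [-31.3  99.7] 229.5
block [ 419.6 -142.8  208. ] [-46.8 -96.7] 207.0
ptip [414.6 -47.9 228. ] [-80.9  -8. ] 228.2
disc [494.8 -65.  222. ] [0.7 0.5] 225.7
hub [590.9 -20.6 235. ] [78.3 72.6] 234.9
ltip [649.2 -63.9 231. ] [147.1  49.4] 232.5
pin [559.9 -72.8 226. ] [65.  13.3] 224.3
cup [ 521.9 -162.5  234. ] [ 56.7 -83.7] 205.5
```

```bash
python3 -m creep '{"translation":[[3,-5,4],[6,-11,5],[9,-17,5],[12,-23,5],[15,-29,5],[18,-35,5],[19.3,-41,5],[19.3,-47,5]],"delta_rot":[[0,0,-6],[0,0,-14],[0,0,-22],[0,0,-30],[0,0,-40],[0,0,-50],[0,0,-60],[0,0,-70]],"hand":[0,0,0,0,0,0,0,0]}'
python3 - <<'E'
from h import *
s=read_state();m=R.from_quat(s["ee_rot"]).as_matrix();print(s["joints"],np.degrees(np.arctan2(m[1,0],m[0,0])))
E
```

```text
clock: 1.1
position: [426.5, 132.5, 280.9]
ee_rot: [-0.691, 0.722, 0.0, -0.0]
contact_force: [1.0, -0.5, -0.1]
gripper_width: -0.1
grasp_force: 0.0
[ 6.67059994e-01  3.84805663e-02 -3.16268677e-01  3.69628638e-06
 -1.21679279e+00 -7.10818672e-01] -92.50710621040938
```

```bash
python3 -m creep '{"translation":[[0,-5,0],[0,-10,0],[0,-15,0],[0,-18.4,0],[0,-18.4,0],[0,-18.4,0]],"delta_rot":[[0,0,-5],[0,0,-10],[0,0,-10],[0,0,-10],[0,0,-10],[0,0,-10]],"hand":[0,0,0,0,0,0]}'
python3 - <<'E'
from h import *
s=read_state();m=R.from_quat(s["ee_rot"]).as_matrix();print(s["position"],np.degrees(np.arctan2(m[1,0],m[0,0])))
for n in("wrist","top"):
    im,d=get_image(n);cv2.imwrite(f"pics/{n}1.png",im[...,::-1])
a=cv2.imread("pics/wrist1.png");b=cv2.imread("pics/top1.png")[130:330,250:470]
cv2.imwrite("pics/m1.png",np.hstack([cv2.resize(a,(480,360)),cv2.resize(b,(320,360))]))
E
```

```text
clock: 1.85
position: [426.1, -49.4, 281.1]
ee_rot: [-0.628, 0.778, 0.0, -0.0]
contact_force: [-0.2, -0.0, 0.0]
gripper_width: -0.3
grasp_force: 0.0
[426.10270279 -49.36827914 281.05355111] -102.18231705071545
```

View pics/m1.png

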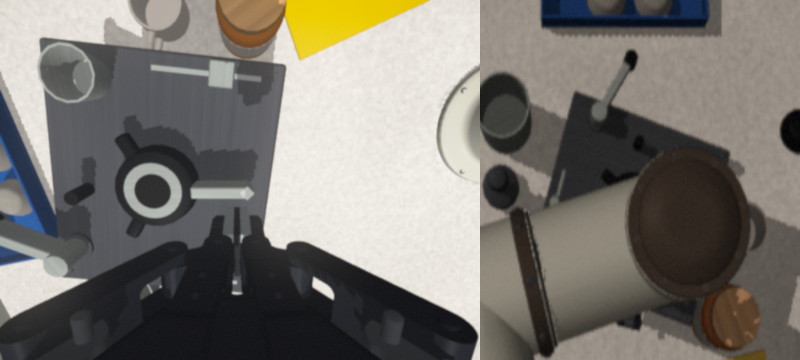

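The left half (wrist view) shows the disc at (153,190), the pointer end at (248,192) and the stop pin at (80,193). The fingers hang just left of the pointer, and the right half (top view) is blocked by the arm. I'll move to the right of the pointer and go down.

```bash
python3 -m creep '{"translation":[[0.2,-2.6,0],[0.2,-2.6,0],[0.2,-2.6,-3],[0.2,-2.6,-5.5],[0.2,-2.6,-6.9],[0.2,-2.6,-6.9],[0.2,-2.6,-6.9]],"delta_rot":[[0,0,0],[0,0,0],[0,0,0],[0,0,0],[0,0,0],[0,0,0],[0,0,0]],"hand":[0,0,0,0,0,0,0]}'
python3 - <<'E'
from h import *
s=read_state();p=s["position"];m=R.from_quat(s["ee_rot"]).as_matrix();print(np.degrees(np.arctan2(m[1,0],m[0,0])))
o=np.array([494.3,-65.2])
for a in (167.6,160,150,140,130,120,110,100,94,90):
    f=np.radians(a);q=o+62*np.array([np.cos(f),np.sin(f)])+16*np.array([-np.sin(f),np.cos(f)])
    print(a,((q-p[:2])/10).round(2))
f=np.arctan2(*( (np.array([495.1,39.2])-[494.5,-65.1])[::-1]));print(np.degrees(f))
th=np.radians(-18.04);Rm=np.array([[np.cos(th),-np.sin(th)],[np.sin(th),np.cos(th)]]);v=Rm@[-31.5,98];print(np.degrees(np.arctan2(v[1],v[0])))
E
```

```text
clock: 2.82
position: [429.1, -75.2, 213.3]
ee_rot: [-0.628, 0.778, -0.001, 0.001]
contact_force: [0.2, -0.4, -0.0]
gripper_width: -0.1
grasp_force: 0.0
-102.124005832857
167.6 [0.13 0.77]
160 [0.15 1.62]
150 [0.35 2.72]
140 [0.75 3.76]
130 [1.31 4.72]
120 [2.04 5.57]
110 [2.9  6.28]
100 [3.87 6.83]
94 [4.5  7.08]
90 [4.92 7.2 ]
89.67040183605462
89.77888891452278
```

```bash
python3 -m creep '{"translation":[[0.13,0.7,0],[0.13,1.28,0],[0.18,1.84,0],[0.28,2.4,0],[0.42,2.93,0],[0.62,3.45,0],[0.85,3.95,0],[0.85,3.95,0]],"delta_rot":[[0,0,0],[0,0,-5],[0,0,-10],[0,0,-15],[0,0,-20],[0,0,-25],[0,0,-30],[0,0,-30]],"hand":[0,0,0,0,0,0,0,0]}'
python3 - <<'E'
from h import *
s=read_state();p=s["position"];m=R.from_quat(s["ee_rot"]).as_matrix();print(p,np.degrees(np.arctan2(m[1,0],m[0,0])))
o=np.array([494.3,-65.2])
for a in (138,132,126,120,114,108,102,96):
    f=np.radians(a);q=o+62*np.array([np.cos(f),np.sin(f)])+16*np.array([-np.sin(f),np.cos(f)])
    print(a,((q-p[:2])/10).round(2))
E
```

```text
clock: 3.82
position: [437.0, -35.6, 212.8]
ee_rot: [-0.406, 0.914, -0.0, 0.001]
contact_force: [-0.5, 0.3, 0.8]
gripper_width: 0.0
grasp_force: 0.1
[437.02150475 -35.62251582 212.83676727] -132.0731118389478
138 [0.05 0.  ]
132 [0.39 0.58]
126 [0.79 1.12]
120 [1.24 1.61]
114 [1.74 2.06]
108 [2.29 2.44]
102 [2.87 2.77]
96 [3.49 3.04]
```

```bash
python3 -m creep '{"translation":[[0.39,0.58,0],[0.79,1.12,0],[1.24,1.61,0],[1.74,2.06,0],[2.29,2.44,0],[2.87,2.77,0],[2.87,2.77,0],[2.87,2.77,0]],"delta_rot":[[0,0,-6],[0,0,-12],[0,0,-18],[0,0,-24],[0,0,-30],[0,0,-36],[0,0,-36],[0,0,-36]],"hand":[0,0,0,0,0,0,0,0]}'
python3 - <<'E'
from h import *
s=read_state();print(s["position"])
im,d=get_image("wrist");cv2.imwrite("pics/wrist2.png",im[...,::-1])
E
```

```text
clock: 4.82
position: [465.7, -8.3, 212.5]
ee_rot: [-0.104, 0.995, 0.0, 0.001]
contact_force: [-0.7, -0.1, 0.2]
gripper_width: 0.0
grasp_force: 0.0
[465.68716563  -8.28424321 212.52255575]
```

View pics/wrist2.png

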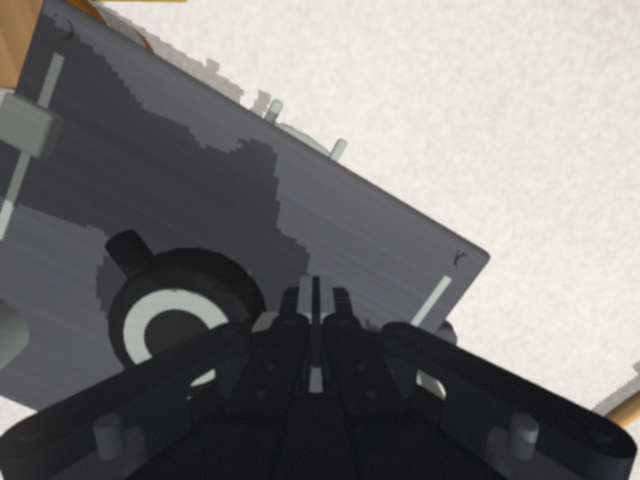

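The arm is hidden behind the fingers. The low block is at top left (28,125) and the collar at (180,335). I'll push nearly to the target, back off, rise, and look from behind.

```bash
python3 -m creep '{"translation":[[0.42,0.2,0],[0.83,0.38,0],[0.83,0.38,0],[0.83,0.38,0],[-0.7,0.38,0],[-1,0.38,3],[-1,0.38,8],[-1,0.38,8]],"delta_rot":[[0,0,-4],[0,0,-8],[0,0,-8],[0,0,-8],[0,0,-8],[0,0,-8],[0,0,-8],[0,0,-8]],"hand":[0,0,0,0,0,0,0,0]}' &&
python3 -m creep '{"translation":[[5,0,2],[10,0,4],[14,0,4],[14,0,4],[14,0,4]],"delta_rot":[[0,0,0],[0,0,0],[0,0,0],[0,0,0],[0,0,0]],"hand":[0,0,0,0,0]}'
python3 - <<'E'
from h import *
s=read_state();print(s["position"]);c=cal("wrist")
im,d=get_image("wrist");cv2.imwrite("pics/wrist3.png",im[...,::-1]);np.savez("w3.npz",K=c[0],t=c[1],M=c[2])
E
```

```text
clock: 5.88
position: [456.8, -4.1, 296.6]
ee_rot: [-0.034, 0.999, 0.001, 0.005]
contact_force: [-0.4, 0.4, -1.1]
gripper_width: 0.0
grasp_force: 0.0
clock: 6.5
position: [594.4, -4.5, 331.4]
ee_rot: [-0.034, 0.999, -0.0, -0.001]
contact_force: [0.3, -0.0, 1.4]
gripper_width: -0.4
grasp_force: 0.0
[594.41480058  -4.48632732 331.37593365]
```

View pics/wrist3.png

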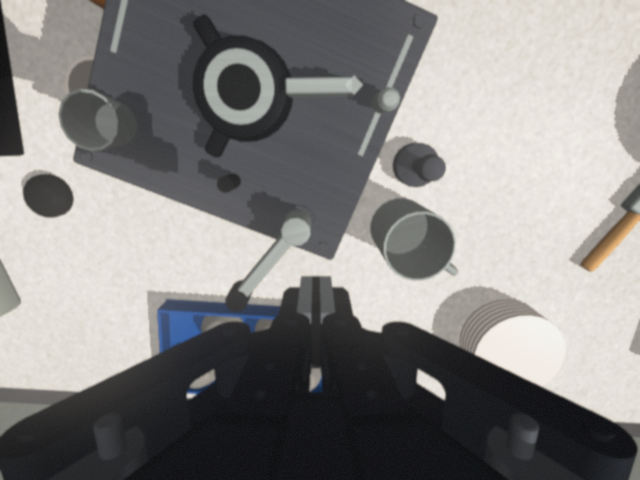

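The view shows the ring at (239,87), the arm running from (287,86) to its end at (360,85), and the peg at (389,98). The lever hub is at (296,231), its black end at (238,294) and the stop pin at (229,182). I'll enlarge the arm and peg.

Run:
```python
import cv2
a=cv2.imread("pics/wrist3.png")[25:155,190:420];cv2.imwrite("pics/c3.png",cv2.resize(a,None,fx=3.4,fy=3.4,interpolation=cv2.INTER_CUBIC))
```

```text
(no output)
```

View pics/c3.png

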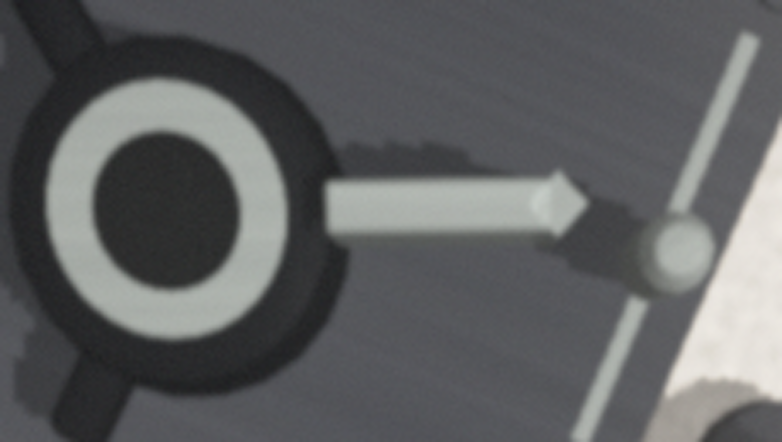

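In the crop, the ring centre is (167,208), the arm's top centreline runs from (326,207) to the apex (588,205), and the peg top is at (685,252).

Run:
```python
from h import *
z=np.load("w3.npz");c=(z["K"],z["t"],z["M"])
P=lambda x,y,zz:at_z(c,190+(x+.5)/3.4-.5,25+(y+.5)/3.4-.5,zz)[:2]
ring=[P(167,208,h) for h in(222,226)];a=P(326,207,228);t=P(588,205,228);pg=P(685,252,228)
an=lambda v:np.degrees(np.arctan2(v[1],v[0])).round(2)
print(ring,a,t,pg);
for r in ring: print("tip",an(t-r),np.linalg.norm(t-r),"peg",an(pg-r),np.linalg.norm(pg-r))
print("armline",an(t-a))
hub=at_z(c,296,231,235);tip=at_z(c,238,293,231);pin=at_z(c,229,181,226);print(hub,tip,pin,an((tip-hub)[:2]),np.linalg.norm((tip-hub)[:2]))
```

```text
[array([492.79738923, -64.85957067]), array([493.34673758, -63.98498061])] [491.35191099 -32.18377563] [487.55043661  19.45980314] [494.89781595  39.66547311]
tip 93.56 84.48246747634876 peg 88.85 104.54614564048919
tip 93.97 83.64585488773317 peg 89.14 103.66205863173872
armline 94.21
[589.8717183  -19.68425416 235.        ] [643.73800528 -62.40568659 231.        ] [557.95936281 -70.60724772 226.        ] -38.42 68.75098299615807
```

```bash
python3 -m creep '{"translation":[[-5,0.1,-2],[-10,0.1,-3],[-13.6,0.1,-3.5],[-13.6,0.1,-3.5],[-13.6,0.1,-8],[-13.6,0.1,-11.9],[-13.6,0.1,-11.9],[-13.6,0.1,-11.9]],"delta_rot":[[0,0,-4.5],[0,0,-4.5],[0,0,-4.5],[0,0,-4.5],[0,0,-4.5],[0,0,-4.5],[0,0,-4.5],[0,0,-4.5]],"hand":[0,0,0,0,0,0,0,0]}'
python3 -c "
from bench import *;s=read_state();print(s['position'],s['ee_rot'])"
```

```text
clock: 7.55
position: [460.8, -3.4, 215.1]
ee_rot: [0.005, 1.0, 0.0, 0.002]
contact_force: [-0.5, 0.5, 0.3]
gripper_width: -0.1
grasp_force: 0.0
[460.77329007  -3.37066816 215.10714023] [5.41330774e-03 9.99984031e-01 4.22931378e-05 1.62250936e-03]
```

```bash
python3 -m creep '{"translation":[[0.5,0,0],[1,0,0],[1.4,0,0],[1.6,0,0],[1.6,0,0],[1.6,0,0]],"delta_rot":[[0,0,0],[0,0,0],[0,0,0],[0,0,0],[0,0,0],[0,0,0]],"hand":[0,0,0,0,0,0]}'
python3 -c "
from bench import *;s=read_state();print(s['position'],s['ee_rot'])"
```

```text
clock: 8.3
position: [475.4, -3.5, 213.2]
ee_rot: [0.006, 1.0, -0.0, 0.0]
contact_force: [-0.9, 1.1, -0.1]
gripper_width: -0.4
grasp_force: 0.4
[475.43968184  -3.54991262 213.24244306] [ 5.78497485e-03  9.99983267e-01 -2.18712711e-05  1.49198454e-05]
```

Another 3.6 mm to go, then back off, rise and look.

```bash
python3 -m creep '{"translation":[[0.2,0,0],[0.36,0,0],[0.36,0,0],[0.36,0,0]],"delta_rot":[[0,0,0],[0,0,0],[0,0,0],[0,0,0]],"hand":[0,0,0,0]}'
python3 -c "
from bench import *;s=read_state();print(s['position'],s['ee_rot'])"
python3 -m creep '{"translation":[[-0.8,0,0],[-1.5,0,2],[-1.5,0,8],[3,0,11],[9,0,12],[13,0,12],[13,0,12],[13,0,12]],"delta_rot":[[0,0,0],[0,0,0],[0,0,0],[0,0,0],[0,0,0],[0,0,0],[0,0,0],[0,0,0]],"hand":[0,0,0,0,0,0,0,0]}'
python3 - <<'E'
from h import *
s=read_state();print(s["position"]);c=cal("wrist")
im,d=get_image("wrist");cv2.imwrite("pics/wrist4.png",im[...,::-1]);np.savez("w4.npz",K=c[0],t=c[1],M=c[2])
u,v=proj(c,[494,-20,225]).astype(int);x0,y0=max(u-110,0),max(v-65,0);print(x0,y0)
cv2.imwrite("pics/c4.png",cv2.resize(im[y0:y0+130,x0:x0+230,::-1],None,fx=3.4,fy=3.4,interpolation=cv2.INTER_CUBIC))
E
```

```text
clock: 8.8
position: [479.1, -3.5, 213.2]
ee_rot: [0.006, 1.0, 0.0, 0.0]
contact_force: [-1.5, 1.1, 0.6]
gripper_width: -0.2
grasp_force: 0.5
[479.11998039  -3.49001349 213.20957376] [5.79076814e-03 9.99983232e-01 1.60087573e-05 5.50536352e-05]
clock: 9.8
position: [608.5, -3.7, 333.1]
ee_rot: [0.006, 1.0, -0.0, -0.0]
contact_force: [-0.6, 0.7, 1.5]
gripper_width: 0.0
grasp_force: 0.0
[608.48713138  -3.6799538  333.05632971]
180 5
```

View pics/c4.png

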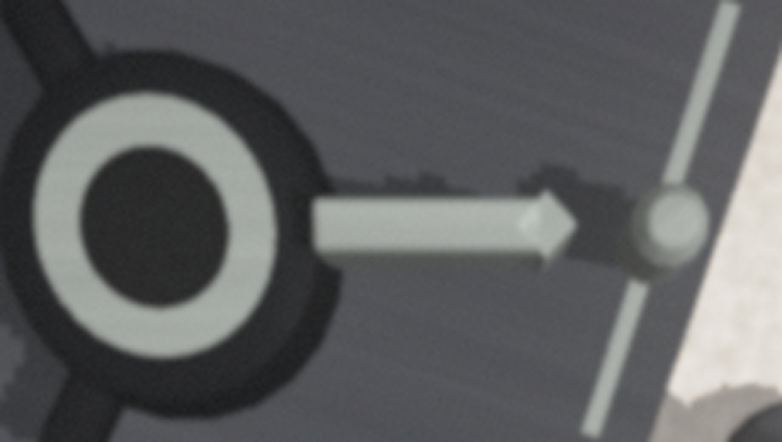

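The arm's centreline (y≈224.5, from (312,224) to the apex (577,225)) runs straight to the peg centre (679,223), so the collar is aligned. Next is the lever.

```bash
python3 -m creep '{"translation":[[2,-1,0],[3.7,-2.3,0],[3.7,-2.3,0],[3.7,-2.3,0],[3.7,-2.3,-2],[3.7,-2.3,-4],[3.7,-2.3,-4],[3.7,-2.3,-4]],"delta_rot":[[0,0,10],[0,0,20],[0,0,30],[0,0,40],[0,0,50],[0,0,53.7],[0,0,53.7],[0,0,53.7]],"hand":[0,0,0,0,0,0,0,0]}'
python3 - <<'E'
from h import *
s=read_state();m=R.from_quat(s["ee_rot"]).as_matrix();print(s["position"],np.degrees(np.arctan2(m[1,0],m[0,0])),s["joints"])
im,d=get_image("wrist");cv2.imwrite("pics/wrist5.png",im[...,::-1])
E
```

```text
clock: 10.85
position: [646.0, -26.6, 295.1]
ee_rot: [-0.446, 0.895, -0.001, 0.001]
contact_force: [0.5, -0.0, -0.0]
gripper_width: 0.2
grasp_force: 0.0
[646.01395177 -26.561453   295.05826824] -126.99301439128315 [ 2.08994100e-01  3.88185582e-01  1.71150176e-01  7.43065173e-04
 -1.35142433e+00 -8.54806196e-01]
```

View pics/wrist5.png

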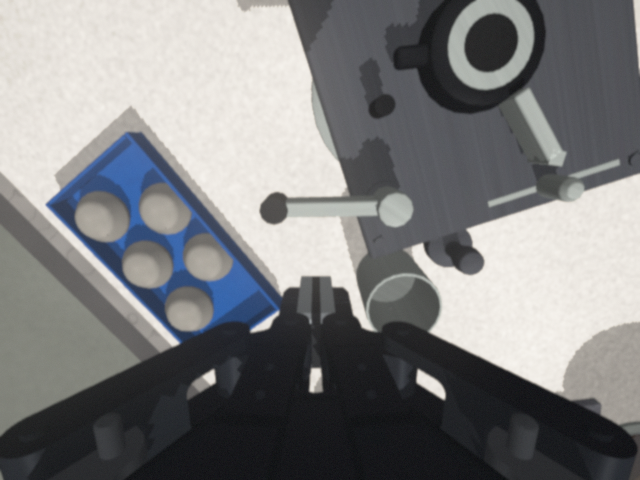

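The lever lies level in the image from its hub (396,208) to its end (274,208), with the fingers behind it, as planned. I'll go down and work out the arc.

```bash
python3 -m creep '{"translation":[[0,0,-4],[0,0,-8.2],[0,0,-8.2],[0,0,-8.2]],"delta_rot":[[0,0,0],[0,0,0],[0,0,0],[0,0,0]],"hand":[0,0,0,0]}'
python3 - <<'E'
from h import *
s=read_state();p=s["position"];H=np.array([590.4,-20.2])
for a in (-37,-43,-49,-55,-61,-67,-73,-79,-85,-91,-97,-102,-106,-108,-110):
    f=np.radians(a);q=H+48*np.array([np.cos(f),np.sin(f)])+16*np.array([-np.sin(f),np.cos(f)])
    print(a,((q-p[:2])/10).round(2))
E
```

```text
clock: 11.4
position: [647.5, -26.6, 213.9]
ee_rot: [-0.447, 0.895, -0.001, 0.002]
contact_force: [0.5, -0.1, -0.2]
gripper_width: 0.2
grasp_force: 0.0
-37 [-0.91 -0.97]
-43 [-1.11 -1.46]
-49 [-1.35 -1.93]
-55 [-1.64 -2.37]
-61 [-1.98 -2.78]
-67 [-2.36 -3.15]
-73 [-2.77 -3.48]
-79 [-3.22 -3.77]
-85 [-3.7 -4. ]
-91 [-4.19 -4.19]
-97 [-4.7  -4.32]
-102 [-5.14 -4.39]
-106 [-5.49 -4.41]
-108 [-5.67 -4.42]
-110 [-5.85 -4.42]
```

```bash
python3 -m creep '{"translation":[[-0.5,-0.5,0],[-0.91,-0.97,0],[-1.11,-1.46,0],[-1.35,-1.93,0],[-1.64,-2.37,0],[-1.98,-2.78,0],[-2.36,-3.15,0],[-2.36,-3.15,0]],"delta_rot":[[0,0,0],[0,0,0],[0,0,-6],[0,0,-12],[0,0,-18],[0,0,-24],[0,0,-30],[0,0,-30]],"hand":[0,0,0,0,0,0,0,0]}'
python3 - <<'E'
from h import *
s=read_state();p=s["position"];H=np.array([590.4,-20.2])
m=R.from_quat(s["ee_rot"]).as_matrix();print(np.degrees(np.arctan2(m[1,0],m[0,0])))
for a in (-67,-73,-79,-85,-91,-97,-102,-106,-108,-110):
    f=np.radians(a);q=H+48*np.array([np.cos(f),np.sin(f)])+16*np.array([-np.sin(f),np.cos(f)])
    print(a,((q-p[:2])/10).round(2))
E
```

```text
clock: 12.4
position: [623.1, -58.1, 212.8]
ee_rot: [-0.2, 0.98, -0.0, 0.002]
contact_force: [1.4, 0.3, 1.6]
gripper_width: -0.3
grasp_force: 0.9
-156.90044776229996
-67 [ 0.08 -0.  ]
-73 [-0.34 -0.33]
-79 [-0.79 -0.61]
-85 [-1.26 -0.85]
-91 [-1.76 -1.03]
-97 [-2.27 -1.17]
-102 [-2.71 -1.24]
-106 [-3.06 -1.26]
-108 [-3.23 -1.27]
-110 [-3.41 -1.27]
```

```bash
python3 -m creep '{"translation":[[-0.34,-0.33,0],[-0.79,-0.61,0],[-1.26,-0.85,0],[-1.76,-1.03,0],[-2.27,-1.17,0],[-2.71,-1.24,0],[-2.8,-1.24,0],[-2.8,-1.24,0]],"delta_rot":[[0,0,-6],[0,0,-12],[0,0,-18],[0,0,-24],[0,0,-30],[0,0,-35],[0,0,-37],[0,0,-37]],"hand":[0,0,0,0,0,0,0,0]}'
python3 - <<'E'
from h import *
s=read_state();p=s["position"];H=np.array([590.4,-20.2])
m=R.from_quat(s["ee_rot"]).as_matrix();print(np.degrees(np.arctan2(m[1,0],m[0,0])))
for a in (-103,-106,-108,-110,-112):
    f=np.radians(a);q=H+48*np.array([np.cos(f),np.sin(f)])+16*np.array([-np.sin(f),np.cos(f)])
    print(a,((q-p[:2])/10).round(2))
E
```

```text
clock: 13.4
position: [594.8, -70.7, 211.9]
ee_rot: [0.121, 0.993, -0.0, 0.001]
contact_force: [2.5, -0.3, 1.4]
gripper_width: -0.0
grasp_force: 1.0
166.1324249237786
-103 [0.04 0.02]
-106 [-0.23 -0.  ]
-108 [-0.4  -0.01]
-110 [-0.58 -0.  ]
-112 [-0.76  0.  ]
```

```bash
python3 -m creep '{"translation":[[-0.15,0,0],[-0.3,0,0],[-0.3,0,0],[-0.3,0,0]],"delta_rot":[[0,0,-2],[0,0,-4],[0,0,-4],[0,0,-4]],"hand":[0,0,0,0]}'; python3 -m creep '{"translation":[[-0.1,0,0],[-0.15,0,0],[-0.15,0,0]],"delta_rot":[[0,0,0],[0,0,0],[0,0,0]],"hand":[0,0,0]}'
```

```text
clock: 13.9
position: [591.2, -70.5, 211.1]
ee_rot: [0.156, 0.988, -0.0, -0.0]
contact_force: [1.2, -0.7, 1.4]
gripper_width: 0.1
grasp_force: 0.7
clock: 14.28
position: [591.0, -70.4, 211.2]
ee_rot: [0.156, 0.988, 0.0, 0.001]
contact_force: [5.1, -1.3, -1.2]
gripper_width: 0.2
grasp_force: 2.7
```

```bash
python3 -m creep '{"translation":[[-0.07,0.02,0],[-0.1,0.03,0],[-0.1,0.03,0],[-0.1,0.03,0]],"delta_rot":[[0,0,0],[0,0,0],[0,0,0],[0,0,0]],"hand":[0,0,0,0]}'
```

```text
clock: 14.78
position: [591.0, -70.4, 211.3]
ee_rot: [0.156, 0.988, 0.0, 0.002]
contact_force: [7.2, -3.4, -3.2]
gripper_width: 0.6
grasp_force: 4.0
```

It's stopped: the force rises with no further travel. I'll back straight off, rise and look.

```bash
python3 -m creep '{"translation":[[0.2,-0.06,0],[0.8,-0.25,0],[1.8,-0.6,0],[1.8,-0.6,5],[4,-0.6,11],[8,0,12],[8,0,12],[8,0,12]],"delta_rot":[[0,0,0],[0,0,0],[0,0,0],[0,0,0],[0,0,0],[0,0,0],[0,0,0],[0,0,0]],"hand":[0,0,0,0,0,0,0,0]}'
python3 - <<'E'
from h import *
s=read_state();print(s["position"],s["contact_force"]);c=cal("wrist")
im,d=get_image("wrist");cv2.imwrite("pics/wrist6.png",im[...,::-1]);np.savez("w6.npz",K=c[0],t=c[1],M=c[2])
E
```

```text
clock: 15.78
position: [668.4, -70.2, 329.8]
ee_rot: [0.156, 0.988, -0.0, -0.002]
contact_force: [0.9, -0.8, -0.0]
gripper_width: -0.3
grasp_force: 0.0
[668.38649301 -70.21920737 329.78215791] [ 0.90580012 -0.82244046 -0.00380859]
```

View pics/wrist6.png

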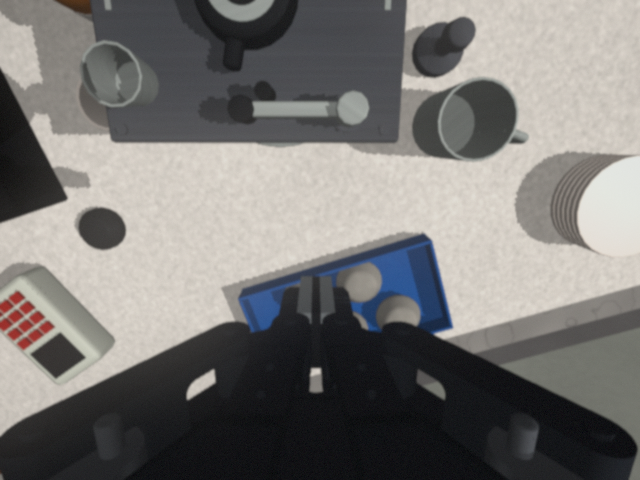

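The lever (hub (352,107), end (240,108)) lies parallel to the plate's back edge and touches the pin at (264,91). The cups stand where they were and the hand is clear, so I'm handing in.

```bash
python3 -c "
from bench import *;print(job_done())"
```

```text
the job is handed in; nothing more can be done
None
```

The collar's pointer arm is aimed at the tall peg, to within about half a degree in the camera image. The lever was then pushed against its stop, and the job was handed in at about 16 s with the hand clear and the cups where they stood.

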